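Feel along a glued bead

TASK

Check the freshly glued dark bead by touch: with the gripper shut, set the fingertips lightly on its red-dot end and run them along the crest of the bead, following its S-curve in one stroke without lifting off, to the blue-dot end. Touch only: do not press hard, do not pull the panel up, and leave everything else on the bench where it is. Finish with the fingertips still resting lightly on the blue-dot end of the bead; the program ends while holding them there.

Things in the scene. Friction and masses are not known exactly. Their poses are not given: they have to be found in the camera images.
- cradle: gluing cradle, fixed to the bench: plywood base board 300 x 250 x 18 mm carrying, on four springs, a pale wooden panel 260 x 150 x 16 mm whose top is 52 mm above the bench. Origin: centre of the base board's underside; x along the long side, towards the end with the blue dot; z up. It may lie at any yaw
- panel (a joint): how far the sprung panel is pressed down, m: 0 at rest, positive when pressed (it sinks level, about 0.83 mm per N, with a hard stop at 12 mm), negative when pulled up
- bead: dark half-round bead glued on the panel, moving with it: 12 mm wide, 6 mm high, crest 58 mm above the bench at rest. S-shaped centre line y = 0.035*sin(pi*x/0.1) m, x from -0.105 to 0.105 m. Origin: centre of the panel's underside, 36 mm above the bench; axes as the cradle's. Flat dots 20 mm across on the panel at x = -118 mm (red) and +118 mm (blue), y = 0
- mark0 (a point): point on the bead's crest at x = -100 mm along the panel: the start, at the red-dot end. With the fingers pointing down, keep the tool point above the crest
- mark1 (a point): point on the bead's crest at x = -75 mm along the panel
- mark2 (a point): point on the bead's crest at x = -50 mm along the panel
- mark3 (a point): point on the bead's crest at x = -25 mm along the panel
- mark4 (a point): point on the bead's crest at x = 0 mm along the panel
- mark5 (a point): point on the bead's crest at x = 25 mm along the panel
- mark6 (a point): point on the bead's crest at x = 50 mm along the panel
- mark7 (a point): point on the bead's crest at x = 75 mm along the panel
- mark8 (a point): point on the bead's crest at x = 100 mm along the panel: the finish, at the blue-dot end
- block: black rubber rubbing block, 60 x 28 x 22 mm, loose on the cradle's base board, on its +y margin. Origin: centre of its underside. Bystander: leave it where it is
- weight: brass cylinder, 24 mm across, 30 mm high, loose, standing on the base board's -y margin. Origin: centre of its underside. Bystander: leave it where it is
- plane: wooden hand plane, 220 x 62 mm, about 115 mm high, loose on the bench to the robot's left. Origin: centre of its underside. Bystander: leave it where it is
- mallet: wooden mallet lying on the bench to the robot's right, about 260 mm long, head 110 mm wide and 60 mm high. Origin: centre of its underside. Bystander: leave it where it is
- glue: yellow glue bottle, 56 mm across, 150 mm high, standing loose on the bench at the left near the robot. Origin: centre of its underside. Bystander: leave it where it is
- screwdriver: slim red-handled screwdriver, about 200 mm long, lying loose at the far right of the bench. Origin: centre of its underside. Bystander: leave it where it is
- mug: blue ceramic mug, 76 mm across, 90 mm high, standing loose at the far left of the bench. Origin: centre of its underside. Bystander: leave it where it is

How it is judged:
By the outcome, as a careful person would: the job done as asked, in the order asked, and still so for the second after the job is handed in, while the arm keeps its last pose, push and grip.
It also fails if it takes over 48 s, if anything falls off the work surface, if the arm or the gripper's body presses on something with over 40 N, if the wrist force passes 120 N, or if a joint passes its speed limit or range.

ROBOT

A 7-joint arm with a two-finger parallel gripper is mounted at the origin on the work surface. World frame = base frame: x ahead of the robot, y to its left, z up, the work surface at z = 0. Lengths are in m, angles in rad, forces in N, time in s.
With the tool pointing down it reaches from about 0.4 to 0.875 m from the base axis. Payload 19.3 kg.
Tool frame: the origin (TCP) lies between the finger pads, 19 mm behind the fingertips; this is the grasp point; z points along the fingers, y is the line along which they close (so a half turn about z gives the same grasp; the last joint's range is limited). The gripper opens to 85 mm and grips with 20 to 120 N. Pads are 22 mm wide; open, the fingers measure 114 mm over their backs; the gripper's body (76 mm by 85 mm) begins 54 mm behind the grasp point. The pads swing forward as they close: fully open they stand 13 mm farther back than shut.
Start: joints at [1.099, 0.521, -0.036, 1.599, 0.021, 1.021, -0.113], TCP at [0.244, -0.575, 0.25] pointing down, gripper open.
Joint ranges: [-2.91, 2.91], [-0.3, 2.13], [-1.5, 1.42], [0.17, 2.43], [-1.26, 4.41], [0.16, 1.93], [-2.52, 2.52]. Speed limits (rad/s): [1.89, 1.89, 2.39, 2.39, 3.01, 3.01, 3.01].

INTERFACE

Orientations are given as [roll, pitch, yaw] about the fixed x, y, z axes, in that order (R = Rz(yaw) Ry(pitch) Rx(roll)).
In Python, from workcell import bot gives the robot as it stands.
- The arm moves only by the shell command python3 -m inch 'ROWS' [FORCE]. ROWS is JSON, a list of rows, each a list of 7 numbers: the shift along the tool's x, y, z in units of 200 mm (1.0 is 200 mm), then the turn, a rotation vector about the tool's x, y, z in units of 90 degrees (1.0 is 90 degrees), then the opening, from 0 (shut) to 1 (fully open). In form: [[x, y, z, rx, ry, rz, grip], ...]. A call has 1 to 20 rows; each row is the pose to reach, as a shift and turn from the pose commanded when the call began, along the tool's axes at that moment; what a row does not reach only later rows make up. A row lasts 1/8 s, in which the tool goes at most 62.5 mm and 10.7 degrees, less where a joint would pass 70% of its speed; a pose out of reach is approached as far as the arm can. A call with a number of a shift or a turn outside -1 to 1 is refused whole. A call with a gripper value outside its range is refused whole. The fingers move at their own pace and stop on an object; FORCE is the grip in N (left out, the last holds). Time passes only in rows, so rows that repeat a pose let the fingers close. It gives the time, the measured TCP pose, the force, the opening and the grip force at its end, in the units of the state.
- bot.observe(): the state, without advancing time (a new reading comes with each control period).
- bot.grab_frame(name): name is "side" or "top" or "wrist"; returns a dict with "img" (400x640x3 uint8, red, green, blue), "z_map" (400x640 float32, m along the optical axis (not along the pixel's ray), 0 where there is no reading), "vfov" (degrees; the focal length in pixels is half the picture's height over the tangent of half this angle, whatever the lens; pixels are square), "cx", "cy" (the principal point, pixels), "rvec" (rotation vector, rad) and "tvec" (3), from world to camera coordinates, as OpenCV has them. Camera axes: x right, y down, z forward; pixel columns grow to the right and rows downward; lengths in m; the calibration is good to about 2 mm. A picture is of the moment at which its call begins.
- bot.job_done(): hands the job in; it is judged then, once.
The state is a dict: "clock": time; "qpos": joint angles; "qd": joint speeds; "joint_efforts": joint torques, N m; "position": TCP position; "tool_rot": TCP orientation; "force": force on the tool from outside, world axes, zero at the start; "moment": the same for the moment, N m; "grip_width": finger opening in m; "finger_force": force on a finger pad.
Only numpy, scipy, OpenCV 4.12 (cv2) and the standard library are available. Lean on these libraries where they do the work, as an engineer would, in place of code of your own. Each camera call takes 0.05 s, during which the arm holds its last target. There are 200 camera calls.

## Working session

There is one attempt and no reset: what is moved stays moved. The work goes in short steps, Python scripts to look and compute and a shell command to move; the robot and the scene stay as the last step left them, time stands still between calls to the robot, and variables do not carry over. Pictures are saved under pics/ and viewed, at most 10 in all, crops included, and the job is handed in when it is done.

```bash
mkdir -p pics; cat > h.py <<'E'
import numpy as np, cv2
from workcell import bot
def cam(n):
    f=bot.grab_frame(n); im=np.array(f["img"]); H,W=im.shape[:2]
    fl=H/2/np.tan(np.radians(f["vfov"])/2)
    K=np.array([[fl,0,f["cx"]],[0,fl,f["cy"]],[0,0,1]]); R=cv2.Rodrigues(np.array(f["rvec"],float))[0]; t=np.array(f["tvec"],float).ravel()
    return im,np.array(f["z_map"]),K,R,t
def onplane(uv,z,K,R,t):
    uv=np.atleast_2d(uv); d=(np.linalg.inv(K)@np.c_[uv,np.ones(len(uv))].T).T@R; c=-R.T@t
    return c+d*((z-c[2])/d[:,2])[:,None]
E
python3 - <<'E'
from h import *
s=bot.observe(); print({k:np.round(s[k],3) for k in s})
for n in("top","side"):
    im,z,K,R,t=cam(n); cv2.imwrite(f"pics/{n}0.png",im[:,:,::-1]); print(n,-R.T@t)
    hsv=cv2.cvtColor(im,cv2.COLOR_RGB2HSV)
    for c,m in(("red",((hsv[...,0]<8)|(hsv[...,0]>172))),("blue",(hsv[...,0]>100)&(hsv[...,0]<130))):
        m=(m&(hsv[...,1]>120)&(hsv[...,2]>60)).astype(np.uint8)
        k,l,st,ce=cv2.connectedComponentsWithStats(m)
        for i in range(1,k):
            if st[i,4]>25: print(c,st[i],ce[i].round(1),onplane(ce[i],.052,K,R,t).round(4))
E
```

```text
{'clock': np.float64(0.0), 'qpos': array([ 1.099,  0.522, -0.036,  1.6  ,  0.021,  1.021, -0.113]), 'qd': array([-0.001, -0.   , -0.001,  0.   ,  0.002,  0.   , -0.001]), 'joint_efforts': array([-2.0000e-03, -9.2708e+01,  1.9790e+00, -3.6993e+01,  1.8000e-02,
        8.0000e-03,  0.0000e+00]), 'position': array([ 0.244, -0.575,  0.249]), 'tool_rot': array([-3.14 ,  0.   ,  0.402]), 'force': array([ 0.413, -0.179, -0.467]), 'moment': array([ 0.003,  0.05 , -0.042]), 'finger_force': np.float64(0.0), 'grip_width': np.float64(0.085)}
top [0.41807368 0.01929656 1.28850153]
red [100 120  34  19 430] [116.8 129.3] [[0.7265 0.6507 0.052 ]]
red [461 140  30  24 249] [475.9 151.4] [[ 0.6862 -0.4315  0.052 ]]
red [315 162   6   6  27] [317.7 164.2] [[0.6353 0.0412 0.052 ]]
red [ 93 232  35  11 344] [109.8 237.4] [[0.4009 0.651  0.052 ]]
red [189 262  11   9  73] [194.3 266.5] [[0.322  0.3964 0.052 ]]
blue [260 219   6   6  27] [262.7 221.4] [[0.4599 0.1995 0.052 ]]
side [-0.19182325  0.75456407  0.84217615]
red [366 129   7  19 114] [368.9 137.3] [[ 0.6505 -0.3899  0.052 ]]
red [  14  279   46   54 1335] [ 37.  305.1] [[0.7403 0.638  0.052 ]]
red [253 293  14  15 164] [260.  300.1] [[0.3953 0.3175 0.052 ]]
red [ 93 369  43  31 880] [113.8 387.3] [[0.4387 0.6303 0.052 ]]
```

View pics/top0.png

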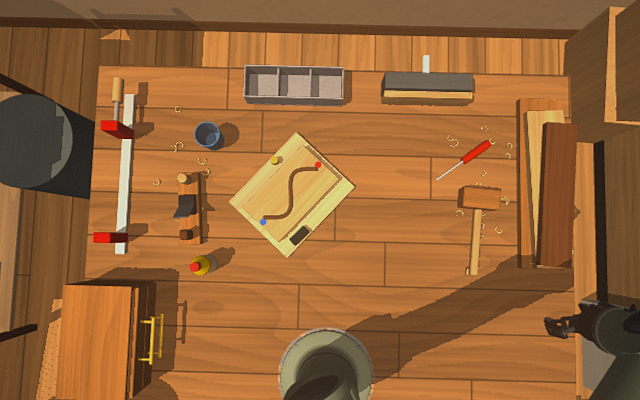

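View pics/side0.png

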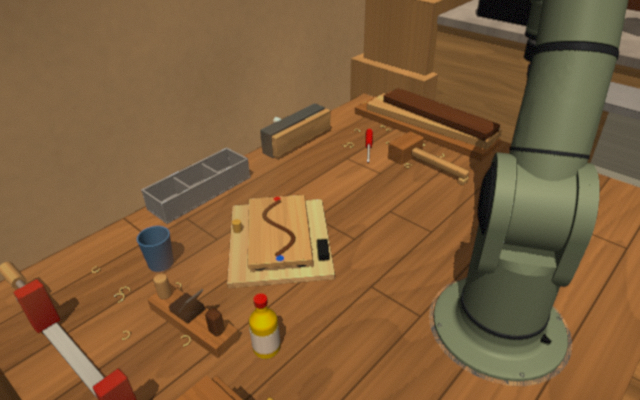

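The top view shows the red dot at (318,164), the blue dot at (263,221), and the S-bead between them. The weight is at (276,160) and the block at (299,236). The dots are 236 mm apart, as specified, which puts the centre at about (0.548, 0.120) with yaw 138°. The side view agrees. I'll move above the centre with the gripper shut and look with the wrist camera.

```bash
python3 -m inch '[[0.92,-0.87,0,0,0,0,0],[0.92,-0.87,0,0,0,0,0],[0.92,-0.87,0,0,0,0,0],[0.92,-0.87,0,0,0,0,0],[0.92,-0.87,0,0,0,0,0],[0.92,-0.87,0,0,0,0,0],[0.92,-0.87,0,0,0,0,0]]' 20
python3 -m inch '[[0.92,-0.87,0,0,0,0,0],[0.92,-0.87,0,0,0,0,0],[0.92,-0.87,0,0,0,0,0],[0.92,-0.87,0,0,0,0,0],[0.92,-0.87,0,0,0,0,0],[0.92,-0.87,0,0,0,0,0],[0.92,-0.87,0,0,0,0,0]]'
python3 -m inch '[[0.92,-0.87,0,0,0,-0.277,0],[0.92,-0.87,0,0,0,-0.277,0],[0.92,-0.87,0,0,0,-0.277,0],[0.92,-0.87,0,0,0,-0.277,0],[0.92,-0.87,0,0,0,-0.277,0],[0.92,-0.87,0,0,0,-0.277,0],[0.92,-0.87,0,0,0,-0.277,0],[0.92,-0.87,0,0,0,-0.277,0]]'
python3 - <<'E'
from h import *
s=bot.observe(); print({k:np.round(s[k],4) for k in s})
im,z,K,R,t=cam("wrist"); cv2.imwrite("pics/w0.png",im[:,:,::-1]); print(-R.T@t)
hsv=cv2.cvtColor(im,cv2.COLOR_RGB2HSV)
for c,m in(("red",((hsv[...,0]<8)|(hsv[...,0]>172))),("blue",(hsv[...,0]>100)&(hsv[...,0]<130))):
    m=(m&(hsv[...,1]>120)&(hsv[...,2]>60)).astype(np.uint8)
    k,l,st,ce=cv2.connectedComponentsWithStats(m)
    for i in range(1,k):
        if st[i,4]>50: print(c,st[i],ce[i].round(1),onplane(ce[i],.052,K,R,t).round(4))
E
```

```text
clock: 0.98
position: [0.3451, -0.3442, 0.2498]
tool_rot: [-3.141, 0.0, 0.4]
force: [0.4, 0.5, -0.6]
grip_width: -0.0003
finger_force: 0.0
clock: 1.85
position: [0.4466, -0.1127, 0.2499]
tool_rot: [3.141, 0.0, 0.399]
force: [0.7, -0.5, -0.4]
grip_width: 0.0004
finger_force: 0.0
clock: 2.85
position: [0.5484, 0.1197, 0.2502]
tool_rot: [3.141, 0.0, 0.835]
force: [-0.7, -0.2, 0.7]
grip_width: -0.0002
finger_force: 0.0
{'clock': np.float64(2.85), 'qpos': array([-0.0325,  0.4421, -0.3926,  1.7563,  0.1987,  0.9821, -1.2378]), 'qd': array([-0.0064,  0.0022, -0.0043, -0.0021, -0.0005, -0.0006, -0.0002]), 'joint_efforts': array([ 3.10000e-03, -8.15937e+01, -4.71920e+00, -3.53553e+01,
        2.27000e-02,  2.20000e-03,  1.69000e-02]), 'position': array([0.5484, 0.1197, 0.2502]), 'tool_rot': array([3.1411, 0.    , 0.835 ]), 'force': array([-0.6736, -0.1882,  0.6971]), 'moment': array([-0.0039,  0.0345,  0.0325]), 'finger_force': np.float64(0.0), 'grip_width': np.float64(-0.0002)}
[0.60301651 0.17845155 0.37478483]
red [434 170  21  20 314] [443.9 179.4] [[0.6346 0.0397 0.052 ]]
blue [184 171  21  19 294] [193.7 180.1] [[0.4583 0.1984 0.052 ]]
```

View pics/w0.png

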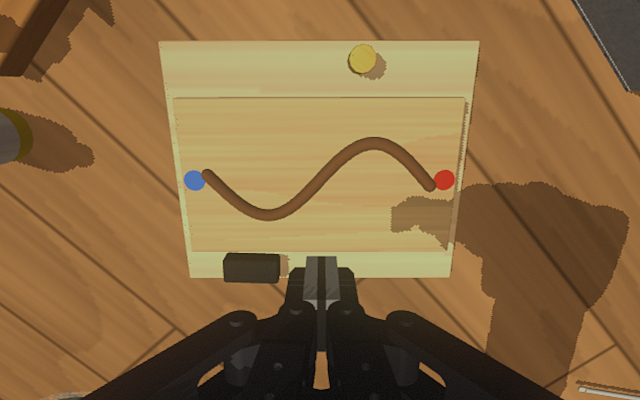

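The wrist view shows the blue dot at (194,180), red at (444,179), the weight at (362,58) and the block at (251,267). It agrees with the top view to about 1.5 mm, so I'll average the two. The centre is (0.547, 0.1198) and the yaw 2.408. Tool x is -cradle y and tool y is -cradle x. Next I'll go above mark0.

```bash
python3 -m inch '[[-0.005,0.2,0.2,0,0,0,0],[-0.005,0.495,0.4,0,0,0,0],[-0.005,0.495,0.65,0,0,0,0],[-0.005,0.495,0.8,0,0,0,0],[-0.005,0.495,0.8,0,0,0,0],[-0.005,0.495,0.8,0,0,0,0]]'
cat >> h.py <<'E'
C=np.array([.5470,.1198]);Y=2.4079
X=np.array([np.cos(Y),np.sin(Y)]);Yc=np.array([-X[1],X[0]])
def where():
    s=bot.observe();p=np.array(s["position"]);d=p[:2]-C
    print("t",s["clock"],"cradle mm",np.round(1e3*np.array([d@X,d@Yc]),2),"z",p[2].round(5),"F",np.round(s["force"],2),"rot",np.round(s["tool_rot"],4))
E
python3 - <<'E'
from h import *
where()
im,z,K,R,t=cam("wrist"); cv2.imwrite("pics/w1.png",im[:,:,::-1])
where()
E
```

```text
clock: 3.65
position: [0.6218, 0.0541, 0.0915]
tool_rot: [3.141, -0.001, 0.837]
force: [-0.7, 0.4, 0.9]
grip_width: -0.0001
finger_force: 0.0
t 3.65 cradle mm [-99.59  -1.27] z 0.09154 F [-0.71  0.35  0.94] rot [ 3.1405e+00 -1.3000e-03  8.3670e-01]
t 3.7 cradle mm [-99.7   -1.41] z 0.09181 F [ 0.72 -0.31  0.52] rot [ 3.1401e+00 -1.7000e-03  8.3680e-01]
```

View pics/w1.png

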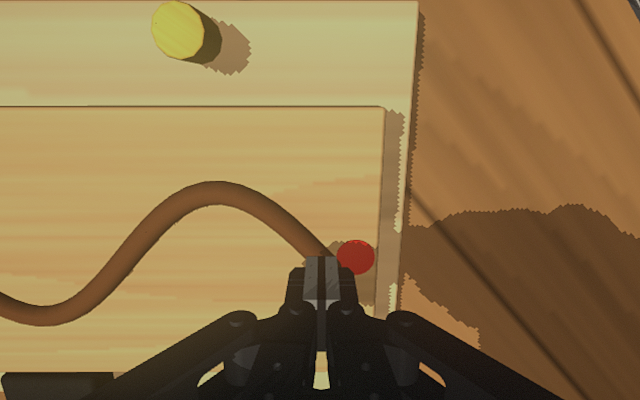

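The wrist view shows the fingertips above the red-dot end. The bead runs up-left from about (322,255), with its first peak at (215,183), and the red dot is at (355,257). I'll recheck the dot from here and descend to just above the crest.

```bash
cat >> h.py <<'E'
def avg(n=8):
    P=[];F=[]
    for _ in range(n):
        cam("top"); s=bot.observe(); P.append(s["position"]);F.append(s["force"])
    P=np.mean(P,0);F=np.array(F);d=P[:2]-C
    print("t",s["clock"],"cradle mm",np.round(1e3*np.array([d@X,d@Yc]),2),"z",P[2].round(5),"F",F.mean(0).round(2),"sd",F.std(0).round(2),"rot",np.round(s["tool_rot"],4))
E
python3 - <<'E'
from h import *
im,z,K,R,t=cam("wrist")
hsv=cv2.cvtColor(im,cv2.COLOR_RGB2HSV)
m=(((hsv[...,0]<8)|(hsv[...,0]>172))&(hsv[...,1]>150)&(hsv[...,2]>60)).astype(np.uint8)
c=max(cv2.findContours(m,0,1)[0],key=cv2.contourArea)
(u,v),r=cv2.minEnclosingCircle(c);p=onplane([u,v],.052,K,R,t)[0];d=p[:2]-C
print(u,v,r,p,1e3*(d@X),1e3*(d@Yc))
# crest peak: highest points via depth map
vv,uu=np.mgrid[120:250,60:320]; dz=z[120:250,60:320]
pc=np.stack([(uu-K[0,2])/K[0,0]*dz,(vv-K[1,2])/K[0,0]*dz,dz],-1).reshape(-1,3); w=(pc-t)@R
d=w[:,:2]-C; x=d@X*1e3;y=d@Yc*1e3;h=w[:,2]
print("panel z",np.median(h))
for x0 in range(-95,-10,10):
    k=(abs(x-x0)<1.5)&(h<.07); 
    if k.sum()<5: continue
    top=h[k].max(); kk=k&(h>top-.002); print(x0,"crest z",top.round(4),"y",y[kk].mean().round(1),"model",(35*np.sin(np.pi*x0/100)).round(1))
E
python3 -m inch '[[-0.007,0.002,0.03,0,0,0,0],[-0.007,0.002,0.055,0,0,0,0],[-0.007,0.002,0.055,0,0,0,0]]'
python3 -c "
from h import *
avg()"
```

```text
354.6351318359375 256.5 18.69550895690918 [0.63418517 0.03976287 0.052     ] -118.34722386513779 1.0634696557416876
panel z 0.05286221885307159
-95 crest z 0.0595 y -8.6 model -5.5
-85 crest z 0.0602 y -15.9 model -15.9
-75 crest z 0.0598 y -24.5 model -24.7
-65 crest z 0.0601 y -30.8 model -31.2
-55 crest z 0.0596 y -34.0 model -34.6
-45 crest z 0.0601 y -33.5 model -34.6
-35 crest z 0.06 y -29.5 model -31.2
-25 crest z 0.0597 y -23.2 model -24.7
-15 crest z 0.0598 y -13.9 model -15.9
clock: 4.12
position: [0.6203, 0.0527, 0.0786]
tool_rot: [-3.141, 0.001, 0.837]
force: [-0.2, 0.6, -0.3]
grip_width: 0.0002
finger_force: 0.0
t 4.525 cradle mm [-99.52   0.56] z 0.07903 F [0.08 0.06 0.06] sd [0.52 0.63 0.4 ] rot [ 3.1415e+00 -1.0000e-04  8.3680e-01]
```

```bash
python3 -m inch '[[0,0,0.005,0,0,0,0],[0,0,0.01,0,0,0,0],[0,0,0.015,0,0,0,0],[0,0,0.015,0,0,0,0]]'
python3 -c "
from h import *
avg(12)"
```

```text
clock: 5.03
position: [0.6205, 0.0527, 0.0759]
tool_rot: [-3.142, 0.0, 0.837]
force: [-0.3, -0.6, 1.6]
grip_width: -0.0002
finger_force: 0.5
t 5.625 cradle mm [-99.55   0.61] z 0.07602 F [-0.17 -0.03  0.95] sd [0.61 0.57 0.39] rot [ 3.1416 -0.      0.8369]
```

Contact is made at about 0.9 N. I'll press about 1 mm more, to about 2 N, and start the stroke in quarters of 2.5 mm along the panel per row.

```bash
python3 -m inch '[[0,0,0.003,0,0,0,0],[0,0,0.006,0,0,0,0],[0,0,0.006,0,0,0,0]]'
python3 -c "
from h import *
avg(8)"
python3 -m inch '[[0.014,-0.0125,0,0,0,0,0],[0.027,-0.025,0,0,0,0,0],[0.041,-0.0375,0,0,0,0,0],[0.054,-0.05,0,0,0,0,0],[0.067,-0.0625,0,0,0,0,0],[0.079,-0.075,0,0,0,0,0],[0.091,-0.0875,0,0,0,0,0],[0.103,-0.1,0,0,0,0,0],[0.114,-0.1125,0,0,0,0,0],[0.124,-0.125,0,0,0,0,0],[0.133,-0.1375,0,0,0,0,0],[0.142,-0.15,0,0,0,0,0],[0.149,-0.1625,0,0,0,0,0],[0.156,-0.175,0,0,0,0,0],[0.162,-0.1875,0,0,0,0,0],[0.166,-0.2,0,0,0,0,0],[0.17,-0.2125,0,0,0,0,0],[0.173,-0.225,0,0,0,0,0],[0.1745,-0.2375,0,0,0,0,0],[0.175,-0.25,0,0,0,0,0]]'
python3 -c "
from h import *
avg(8)"
```

```text
clock: 6.0
position: [0.6205, 0.0527, 0.0748]
tool_rot: [-3.142, -0.0, 0.837]
force: [-0.4, -0.6, 2.2]
grip_width: -0.0
finger_force: 1.2
t 6.4 cradle mm [-99.55   0.59] z 0.07482 F [-1.04 -0.36  2.34] sd [0.41 0.59 0.22] rot [-3.1416  0.      0.8368]
clock: 8.9
position: [0.6067, 0.1123, 0.0748]
tool_rot: [-3.142, -0.0, 0.837]
force: [0.7, -0.9, 2.1]
grip_width: 0.0001
finger_force: 1.2
t 9.3 cradle mm [-49.16 -34.49] z 0.07476 F [-0.68  1.    2.68] sd [0.82 0.97 0.57] rot [-3.1411e+00  1.0000e-04  8.3700e-01]
```

The force is steady at about 2.3 N and the tip is on the crest at x=-49. The stroke continues.

```bash
python3 -m inch '[[-0.0005,-0.0125,0,0,0,0,0],[-0.002,-0.025,0,0,0,0,0],[-0.005,-0.0375,0,0,0,0,0],[-0.009,-0.05,0,0,0,0,0],[-0.013,-0.0625,0,0,0,0,0],[-0.019,-0.075,0,0,0,0,0],[-0.026,-0.0875,0,0,0,0,0],[-0.033,-0.1,0,0,0,0,0],[-0.042,-0.1125,0,0,0,0,0],[-0.051,-0.125,0,0,0,0,0],[-0.061,-0.1375,0,0,0,0,0],[-0.072,-0.15,0,0,0,0,0],[-0.084,-0.1625,0,0,0,0,0],[-0.096,-0.175,0,0,0,0,0],[-0.108,-0.1875,0,0,0,0,0],[-0.121,-0.2,0,0,0,0,0],[-0.134,-0.2125,0,0,0,0,0],[-0.148,-0.225,0,0,0,0,0],[-0.161,-0.2375,0,0,0,0,0],[-0.175,-0.25,0,0,0,0,0]]'
python3 - <<'E'
from h import *
avg(8)
im=cam("wrist")[0]; cv2.imwrite("pics/w2.png",im[:,:,::-1])
E
```

```text
clock: 11.8
position: [0.546, 0.1196, 0.0748]
tool_rot: [3.142, -0.0, 0.837]
force: [1.9, 0.3, 2.9]
grip_width: 0.0001
finger_force: 1.2
t 12.2 cradle mm [0.76 0.92] z 0.07469 F [-1.49  0.15  2.42] sd [0.84 0.61 0.55] rot [-3.1413e+00  5.0000e-04  8.3690e-01]
```

View pics/w2.png

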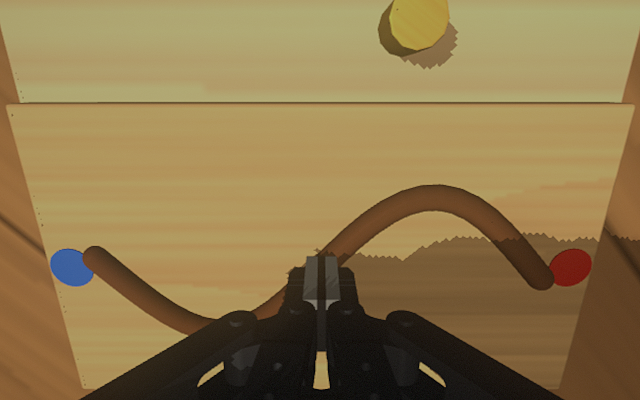

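The fingertips at (321,262) sit on the middle of the bead, and the block and weight haven't moved. I'll run the second half.

```bash
python3 -m inch '[[-0.014,-0.0125,0,0,0,0,0],[-0.027,-0.025,0,0,0,0,0],[-0.041,-0.0375,0,0,0,0,0],[-0.054,-0.05,0,0,0,0,0],[-0.067,-0.0625,0,0,0,0,0],[-0.079,-0.075,0,0,0,0,0],[-0.091,-0.0875,0,0,0,0,0],[-0.103,-0.1,0,0,0,0,0],[-0.114,-0.1125,0,0,0,0,0],[-0.124,-0.125,0,0,0,0,0],[-0.133,-0.1375,0,0,0,0,0],[-0.142,-0.15,0,0,0,0,0],[-0.149,-0.1625,0,0,0,0,0],[-0.156,-0.175,0,0,0,0,0],[-0.162,-0.1875,0,0,0,0,0],[-0.166,-0.2,0,0,0,0,0],[-0.17,-0.2125,0,0,0,0,0],[-0.173,-0.225,0,0,0,0,0],[-0.1745,-0.2375,0,0,0,0,0],[-0.175,-0.25,0,0,0,0,0]]'
python3 -c "
from h import *
avg(8)"
```

```text
clock: 14.75
position: [0.4855, 0.1273, 0.0748]
tool_rot: [-3.142, 0.0, 0.837]
force: [-0.3, -1.2, 1.9]
grip_width: 0.0001
finger_force: 1.2
t 15.15 cradle mm [50.8  35.61] z 0.07475 F [-1.18  1.    2.32] sd [1.16 1.03 0.3 ] rot [-3.1413e+00  2.0000e-04  8.3700e-01]
```

```bash
python3 -m inch '[[0.0005,-0.0125,0,0,0,0,0],[0.002,-0.025,0,0,0,0,0],[0.005,-0.0375,0,0,0,0,0],[0.009,-0.05,0,0,0,0,0],[0.013,-0.0625,0,0,0,0,0],[0.019,-0.075,0,0,0,0,0],[0.026,-0.0875,0,0,0,0,0],[0.033,-0.1,0,0,0,0,0],[0.042,-0.1125,0,0,0,0,0],[0.051,-0.125,0,0,0,0,0],[0.061,-0.1375,0,0,0,0,0],[0.072,-0.15,0,0,0,0,0],[0.084,-0.1625,0,0,0,0,0],[0.096,-0.175,0,0,0,0,0],[0.108,-0.1875,0,0,0,0,0],[0.121,-0.2,0,0,0,0,0],[0.134,-0.2125,0,0,0,0,0],[0.148,-0.225,0,0,0,0,0],[0.161,-0.2365,0,0,0,0,0],[0.173,-0.2475,0,0,0,0,0]]'
python3 - <<'E'
from h import *
avg(8)
im=cam("wrist")[0]; cv2.imwrite("pics/w3.png",im[:,:,::-1])
E
```

```text
clock: 17.65
position: [0.4721, 0.1862, 0.0748]
tool_rot: [-3.142, 0.0, 0.837]
force: [-0.2, -2.1, 1.8]
grip_width: 0.0001
finger_force: 1.2
t 18.05 cradle mm [100.23   0.63] z 0.07484 F [-0.17  1.14  2.14] sd [0.25 0.92 0.45] rot [-3.1415e+00 -3.0000e-04  8.3700e-01]
```

View pics/w3.png

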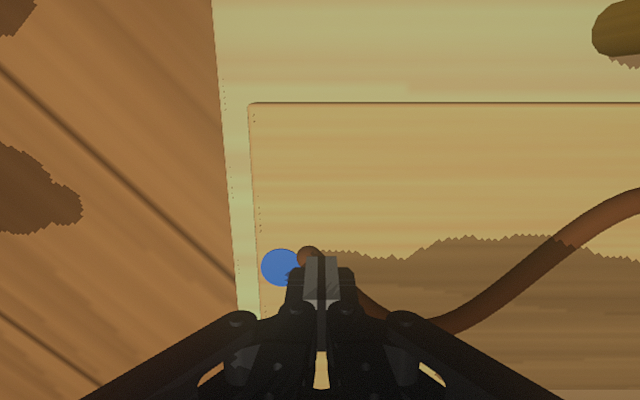

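The fingertips at (321,260) are on the bead's end, whose cap shows at (308,255), with the blue dot at (280,267). I'll measure the dot to check how far the end still is.

```bash
python3 - <<'E'
from h import *
im,z,K,R,t=cam("wrist")
hsv=cv2.cvtColor(im,cv2.COLOR_RGB2HSV)
m=((hsv[...,0]>100)&(hsv[...,0]<130)&(hsv[...,1]>120)&(hsv[...,2]>60)).astype(np.uint8)
c=max(cv2.findContours(m,0,1)[0],key=cv2.contourArea)
(u,v),r=cv2.minEnclosingCircle(c);p=onplane([u,v],.050,K,R,t)[0];d=p[:2]-C
print(u,v,r,1e3*(d@X),1e3*(d@Yc)); where()
E
```

```text
280.0632629394531 266.29461669921875 19.34599494934082 118.38314550902096 1.020701870389197
t 18.15 cradle mm [99.99  0.87] z 0.07483 F [-0.35  2.27  1.95] rot [-3.1415e+00 -2.0000e-04  8.3690e-01]
```

The dot comes out at x=118.4, which confirms the tip is at mark8 (x≈100) with a light push of about 2 N. Handing in.

```bash
python3 -c "
from h import *
print(bot.job_done())"
```

```text
the job is handed in; nothing more can be done
None
```

I ran the shut fingertips along the bead's crest in one stroke from the red-dot end to the blue-dot end, with about 2.3 N of downward force each time I checked, and handed the job in at about 18 s with them still resting on the blue-dot end.

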